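# Slide mixed clinic cassettes into their trays

### The arm

A 6-joint arm with a two-finger parallel gripper is mounted at the origin on the work surface. World frame = base frame: x ahead of the robot, y to its left, z up, the work surface at z = 0. Lengths are in mm, angles in degrees, forces in N, time in s.
With the tool pointing down it reaches from about 350 to 850 mm from the base axis. Payload 8.1 kg.
Tool frame: the origin (TCP) lies on the centre line of the jaws, within the pads' length; the fingertips stand 19 mm ahead of it and the grasp point (between the pads) is the TCP (r.tip_reach is the z of the fingertips in the tool frame, in mm); z points along the fingers, y is the line along which they close (so a half turn about z gives the same grasp; the last joint's range is limited). The gripper opens to 85 mm and grips with 20 to 120 N. Pads are 22 mm wide; open, the fingers measure 114 mm over their backs; the gripper's body (76 mm by 85 mm) begins 54 mm behind the grasp point. The pads swing forward as they close: fully open they stand 13 mm farther back than shut.
Start: joints at [64.607, 7.471, 85.268, -0, 87.261, -4.893], TCP at [210.108, 562.014, 250.292] pointing down, gripper open.
Joint ranges: [-169.43, 169.43], [-51.17, 129.36], [1.28, 143.12], [-76.62, 256.62], [0, 156.53], [-152.29, 152.29]. Speed limits (degrees/s): [136.94, 136.94, 159.86, 180, 180, 180].

### API

Orientations are given as [roll, pitch, yaw] about the fixed x, y, z axes, in that order (R = Rz(yaw) Ry(pitch) Rx(roll)).
In Python, from bench import r gives the robot as it stands. The module is installed in compiled form; this text tells all that it offers.
- The arm moves only by the shell command python3 -m handwheel 'ROWS' [FORCE]. ROWS is JSON, a list of rows, each a list of 7 numbers: the shift along the tool's x, y, z in m, then the turn, a rotation vector about the tool's x, y, z in degrees, then the finger opening in m, from 0 to 0.0854. In form: [[tx, ty, tz, ax, ay, az, claw], ...]. A call has 1 to 8 rows; each row shifts and turns the commanded pose from where the row before left it, along the tool's axes as they then stand; what a row does not reach is not made up. A row lasts 1/12 s, in which the tool goes at most 41.7 mm and 7.16 degrees, less where a joint would pass 70% of its speed; a pose out of reach is approached as far as the arm can. A call with a gripper value outside its range is refused whole. The fingers move at their own pace and stop on an object; FORCE is the grip in N (left out, the last holds). Time passes only in rows, so rows that do not move let the fingers close. It gives the time, the measured TCP pose, the force, the opening and the grip force at its end, in the units of the state.
- r.sense(): the state, without advancing time (a new reading comes with each control period).
- r.snapshot(name): name is "scene" or "top" or "wrist"; returns (picture, depth): 480x640x3 uint8, blue, green, red; 480x640 float32, mm along the optical axis (not along the pixel's ray), 0 where there is no reading.
- r.calibration(name): a dict with "vfov" (degrees; the focal length in pixels is half the picture's height over the tangent of half this angle, whatever the lens; pixels are square), "cx", "cy" (the principal point, pixels), "rvec" (rotation vector, rad) and "tvec" (3), from world to camera coordinates, as OpenCV has them; the wrist camera has in their place "tool_from_camera" (4x4, takes a point from camera to tool coordinates, whose origin is the TCP and whose axes are the flange's). Camera axes: x right, y down, z forward; pixel columns grow to the right and rows downward; lengths in mm; the calibration is good to about 2 mm. A picture is of the moment at which its call begins: read the wrist's pose just before it. calibration takes no time and is no camera call.
- r.hand_in(): hands the job in; it is judged then, once.
The state is a dict: "time": time; "joint_pos": joint angles; "qd": joint speeds; "joint_efforts": joint torques, N m; "tool_pos": TCP position; "tcp_rot": TCP orientation; "ft_force": force on the tool from outside, world axes, zero at the start; "wrist_torque": the same for the moment, N m; "finger_gap": finger opening in mm; "grip_force": force on a finger pad.
Only numpy, scipy, OpenCV 4.12 (cv2) and the standard library are available. Lean on these libraries where they do the work, as an engineer would, in place of code of your own. Each camera call takes 0.05 s, during which the arm holds its last target. There are 200 camera calls.

### The job

Sort the three flat cassettes on the steel stand: slide both blue syringe cassettes over the open far edge into the blue-rimmed tray and the orange ampoule cassette into the orange-rimmed tray, so that each rests right way up inside its own tray. Their lids are loose, ride at differing heights and cover glass, so slide them along the deck instead of lifting them and touch down on them slowly and press only gently. Leave everything else where it stands.

Things in the scene. Friction and masses are not known exactly. Their poses are not given: they have to be found in the camera images.
- stand: fixed steel sorting stand; origin on the table under its centre, x pointing away from the robot to the open edge. Slick flat deck 150 mm (x, from -75 to 75 mm) x 380 mm (y), top 40 mm above the table. Along the robot's side (x = -75 to -69 mm) an upstand 30 mm higher than the deck; at the two ends (y = +-188 mm) lips 12 mm high; the far edge (x = +75 mm) is open
- stand_edge (a point): middle of the deck's open far edge, on its top surface
- syringes_a: flat rigid cassette, 60 (its x) x 80 (its y) mm, about 0.2 kg: slick blue base 10 mm high and a flat, clear, grippy lid (54 x 74 mm) whose top rides 12 to 24 mm above the underside, not told and different each time; six small syringes inside. Origin: centre of its underside, z up. Starts in a row of three, 1 to 3 mm from the upstand, 3 to 9 mm from its neighbours; belongs in the blue tray
- syringes_b: flat rigid cassette, 60 (its x) x 80 (its y) mm, about 0.2 kg: slick blue base 10 mm high and a flat, clear, grippy lid (54 x 74 mm) whose top rides 12 to 24 mm above the underside, not told and different each time; six small syringes inside. Origin: centre of its underside, z up. Starts in a row of three, 1 to 3 mm from the upstand, 3 to 9 mm from its neighbours; belongs in the blue tray
- ampoules: flat rigid cassette, 60 (its x) x 80 (its y) mm, about 0.2 kg: slick orange base 10 mm high and a flat, clear, grippy lid (54 x 74 mm) whose top rides 12 to 24 mm above the underside, not told and different each time; twelve amber ampoules inside. Origin: centre of its underside, z up. Starts in a row of three, 1 to 3 mm from the upstand, 3 to 9 mm from its neighbours; belongs in the orange tray
- blue_tray: fixed open steel tray with its rim and floor label in blue on its floor, outer 120 (x) x 180 (y) x 32 mm high, walls 4 mm, floor 4 mm; origin at the centre of its underside. It stands on the table just beyond the open far edge of the stand's deck (gap 4 to 9 mm), left or right; rim 8 mm lower than the deck
- orange_tray: fixed open steel tray with its rim and floor label in orange on its floor, outer 120 (x) x 180 (y) x 32 mm high, walls 4 mm, floor 4 mm; origin at the centre of its underside. It stands on the table just beyond the open far edge of the stand's deck (gap 4 to 9 mm), left or right; rim 8 mm lower than the deck
- vial: bystander: amber vial with a metal cap, 22 mm across, 42 mm high, standing at one end of the deck; origin under its centre
- tape: bystander: white roll, 38 mm across, 14 mm high, lying at the other end of the deck; origin under its centre
- disinfectant: bystander: white bottle with a blue cap, 60 mm across, 150 mm high, on the table to the left of the stand
- steel_bowl: bystander: steel bowl, 100 mm across, 40 mm high, on the table to the right of the stand
- swab_jar: bystander: glass jar with a steel lid, 64 mm across, 85 mm high, on the table to the right of the trays
- carton: bystander: white carton 70 x 110 x 60 mm high, on the table to the left of the stand
Mind the look-alikes: they are no part of the job. What is shaped like the ampoules but red or yellow is not meant.

How it is judged:
By the outcome, as a careful person would: the job done as asked, in the order asked, and still so for the second after the job is handed in, with the robot touching nothing.
It also fails if it takes over 72 s, if anything falls off the work surface, if the arm or the gripper's body presses on something with over 40 N, if the wrist force passes 120 N, or if a joint passes its speed limit or range.

## Working session

There is one attempt and no reset: what is moved stays moved. The work goes in short steps, Python scripts to look and compute and a shell command to move; the robot and the scene stay as the last step left them, time stands still between calls to the robot, and variables do not carry over. Pictures are saved under pics/ and viewed, at most 10 in all, crops included, and the job is handed in when it is done.

```bash
mkdir -p pics
python3 - <<'E'
from bench import r
import cv2
s=r.sense();print({k:s[k] for k in ("time","tool_pos","tcp_rot","finger_gap","ft_force")})
for n in("scene","top"):
    p,d=r.snapshot(n);cv2.imwrite(f"pics/{n}0.png",p);print(n,r.calibration(n))
    import numpy as np;np.save(f"{n}0.npy",d)
print(r.calibration("wrist"),r.tip_reach)
E
```

```text
{'time': 0.0, 'tool_pos': array([209.87332651, 561.54104063, 249.22175202]), 'tcp_rot': array([-1.79893012e+02, -9.78064399e-03,  1.59498333e+02]), 'finger_gap': 85.43384167237045, 'ft_force': array([ 0.30023505,  0.19789102, -0.01646873])}
scene {'vfov': 54.446273474615865, 'cx': 325.4315741161095, 'cy': 234.40472919769684, 'rvec': array([ 1.47318412,  2.16339296, -0.79431233]), 'tvec': array([ 186.80837624, -344.14689209, 1259.21662269])}
top {'vfov': 56.796088230632456, 'cx': 321.5290755370301, 'cy': 232.6399739584797, 'rvec': array([ 2.1212076 , -2.18339936,  0.14014972]), 'tvec': array([  31.74555754,  528.96266959, 1019.29600486])}
{'vfov': 59.51463273855507, 'cx': 320.97928334086794, 'cy': 235.65971925020895, 'tool_from_camera': array([[ 1.14069819e-03, -9.45637364e-01, -3.25220962e-01,
         8.23076176e+01],
       [ 9.99999052e-01,  8.28053740e-04,  1.09974017e-03,
        -1.52630590e-01],
       [-7.70654959e-04, -3.25221909e-01,  9.45637413e-01,
        -1.24559728e+02],
       [ 0.00000000e+00,  0.00000000e+00,  0.00000000e+00,
         1.00000000e+00]])} 19.0
```

View pics/top0.png

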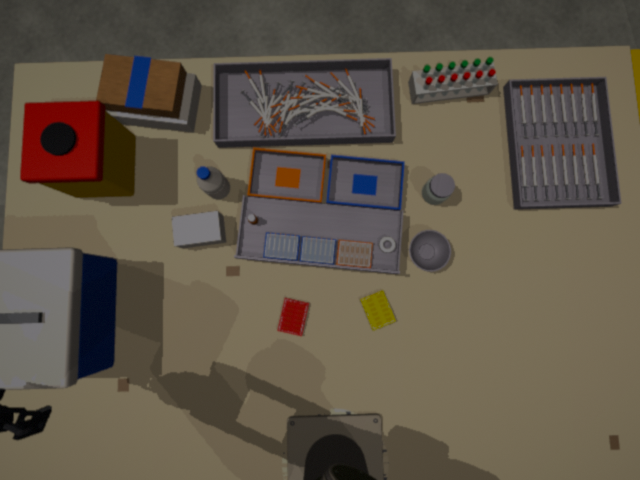

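View pics/scene0.png

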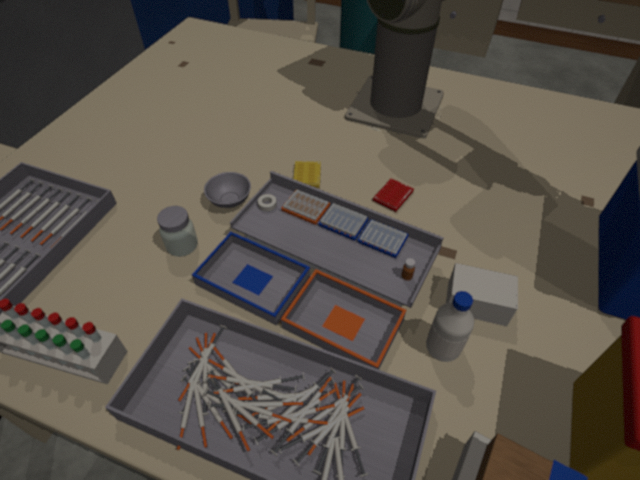

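The top view shows the row of cassettes on the stand. The two blue syringe cassettes are at (281,247) and (318,249), and the orange ampoule cassette is at (355,253). The vial is at (252,218) and the tape at (387,244). The orange tray is at (288,176) and the blue tray at (366,183). The red (293,316) and yellow (378,309) look-alikes lie on the table, off the stand, and are not meant. The scene view agrees.

```bash
cat > h.py <<'E'
import numpy as np, cv2
from scipy.spatial.transform import Rotation as R
from bench import r
def cam(n,s=None):
    c=r.calibration(n); f=240/np.tan(np.radians(c["vfov"]/2))
    if n=="wrist":
        T=np.eye(4);T[:3,:3]=R.from_euler("xyz",s["tcp_rot"],degrees=True).as_matrix();T[:3,3]=s["tool_pos"]
        M=T@c["tool_from_camera"]
    else:
        M=np.eye(4);Rm=cv2.Rodrigues(c["rvec"])[0];M[:3,:3]=Rm.T;M[:3,3]=-Rm.T@c["tvec"]
    return f,c["cx"],c["cy"],M
def ray(C,uv):
    f,cx,cy,M=C; uv=np.atleast_2d(uv).astype(float)
    d=np.c_[(uv[:,0]-cx)/f,(uv[:,1]-cy)/f,np.ones(len(uv))]@M[:3,:3].T
    return M[:3,3],d
def onz(C,uv,z):
    o,d=ray(C,uv); return o+d*((z-o[2])/d[:,2])[:,None]
def pts(C,uv,dep):
    o,d=ray(C,uv); return o+d*np.asarray(dep)[:,None]
def proj(C,p):
    f,cx,cy,M=C; q=(np.atleast_2d(p)-M[:3,3])@M[:3,:3]
    return np.c_[f*q[:,0]/q[:,2]+cx,f*q[:,1]/q[:,2]+cy]
def meet(C1,u1,C2,u2):
    o1,d1=ray(C1,u1);o2,d2=ray(C2,u2);out=[]
    for a,b in zip(d1,d2):
        t=np.linalg.lstsq(np.c_[a,-b],o2-o1,rcond=None)[0]; out.append(((o1+t[0]*a)+(o2+t[1]*b))/2)
    return np.array(out)
def mask(p,col):
    h=cv2.cvtColor(p,cv2.COLOR_BGR2HSV); H,S,V=cv2.split(h)
    m=((H>100)&(H<125)&(S>120)) if col=="blue" else ((H>4)&(H<17)&(S>120))
    return (m&(V>40)).astype(np.uint8)
E
python3 - <<'E'
from h import *
C=cam("top");d=np.load("top0.npy");S=cam("scene")
uv=[(281,247),(318,249),(355,253),(288,176),(366,183),(252,218),(387,244),(320,220)]
print(np.round(np.c_[onz(C,uv,40)[:,:2],pts(C,uv,[d[v,u] for u,v in uv])],0))
# stand corners, far-left / far-right of deck, trays outer corners by depth
print(np.round(meet(C,[(288,178),(365,185)],S,[(344,322),(253,279)]),1))
E
```

```text
[[ 498.  113.  497.  112.   51.]
 [ 490.   26.  489.   26.   55.]
 [ 478.  -61.  477.  -60.   54.]
 [ 669.   93.  678.   96.    4.]
 [ 646.  -94.  654.  -97.    6.]
 [ 569.  181.  562.  174.   81.]
 [ 498. -137.  497. -137.   40.]
 [ 559.   19.  560.   19.   37.]]
[[673.5  96.1   2.5]
 [650.  -94.8   2.5]]
```

Run:
```python
from h import *
C=cam("top");d=np.load("top0.npy")
v,u=np.mgrid[0:480:4,0:640:4];u=u.ravel();v=v.ravel();k=d[v,u]>0;u,v=u[k],v[k]
P=pts(C,np.c_[u,v],d[v,u])
for m,n in(((u<110)&(v>250)&(v<390),"box"),((u<110)&(v>390),"grip")):
    q=P[m&(P[:,2]>60)]; print(n,np.round(q.min(0)),np.round(q.max(0)))
a,b=np.array([210,562]),np.array([500,15]);t=np.clip((P[:,:2]-a)@(b-a)/((b-a)@(b-a)),0,1)
dist=np.linalg.norm(P[:,:2]-(a+t[:,None]*(b-a)),axis=1)
for w in(60,90,120):
    m=(dist<w)&(t>.0)&(P[:,2]>60); 
    for lo in(0,.25,.5,.75): 
        z=P[m&(t>=lo)&(t<lo+.25)]; print(w,lo,np.round(z[:,2].max() if len(z) else 0), len(z))
```

```text
box [224. 504.  62.] [487. 652. 251.]
grip [171. 490. 244.] [229. 606. 357.]
60 0 357.0 241
60 0.25 0 0
60 0.5 68.0 1
60 0.75 72.0 14
90 0 357.0 337
90 0.25 0 0
90 0.5 72.0 4
90 0.75 72.0 14
120 0 357.0 437
120 0.25 0 0
120 0.5 72.0 4
120 0.75 72.0 14
```

```bash
python3 -m handwheel '[[-0.0117,-0.0312,0,0,0,0,0.085],[-0.0117,-0.0312,0,0,0,0,0.085],[-0.0117,-0.0312,0,0,0,0,0.085],[-0.0117,-0.0312,0,0,0,0,0.085],[-0.0117,-0.0312,0,0,0,0,0.085],[-0.0117,-0.0312,0,0,0,0,0.085]]'
python3 -m handwheel '[[-0.028,-0.016,0,0,0,0,0.045],[-0.028,-0.016,0,0,0,0,0.045],[-0.028,-0.016,0,0,0,0,0.045],[-0.028,-0.016,0,0,0,0,0.045],[-0.028,-0.016,0,0,0,0,0.045],[-0.028,-0.016,0,0,0,0,0.045],[-0.028,-0.016,0,0,0,0,0.045]]' 20
python3 -m handwheel '[[-0.028,-0.016,0,0,0,0,0.045],[-0.028,-0.016,0,0,0,0,0.045],[-0.028,-0.016,0,0,0,0,0.045],[-0.028,-0.016,0,0,0,0,0.045],[-0.028,-0.016,0,0,0,0,0.045],[-0.028,-0.016,0,0,0,0,0.045],[-0.028,-0.016,0,0,0,0,0.045]]'
python3 -m handwheel '[[0,0,0,0,0,-4.7,0.045],[0,0,0,0,0,-4.7,0.045],[0,0,0,0,0,-4.7,0.045],[0,0,0,0,0,0,0.045],[0,0,0,0,0,0,0.045]]'
python3 - <<'E'
from h import *
s=r.sense();p,d=r.snapshot("wrist");cv2.imwrite("pics/w1.png",p);np.save("w1.npy",d)
import pickle;pickle.dump((s["tool_pos"],s["tcp_rot"]),open("w1.pkl","wb"));print(s["tool_pos"],s["tcp_rot"],s["ft_force"])
E
```

```text
time: 0.6
tool_pos: [209.8, 360.4, 249.5]
tcp_rot: [-179.9, -0.0, 159.5]
ft_force: [0.4, -0.0, 1.2]
finger_gap: 85.0
grip_force: 0.0
time: 1.18
tool_pos: [355.2, 187.1, 250.1]
tcp_rot: [180.0, -0.0, 159.5]
ft_force: [1.4, 0.6, 0.4]
finger_gap: 45.0
grip_force: 0.0
time: 1.77
tool_pos: [499.6, 13.5, 249.8]
tcp_rot: [-180.0, -0.0, 159.5]
ft_force: [1.2, 1.0, -0.3]
finger_gap: 45.1
grip_force: 0.0
time: 2.18
tool_pos: [498.8, 15.0, 249.9]
tcp_rot: [-180.0, -0.0, 173.5]
ft_force: [-0.3, 0.0, 0.0]
finger_gap: 44.7
grip_force: 0.0
[498.80336101  14.97427054 249.88698146] [-1.79999488e+02 -4.31979988e-02  1.73450580e+02] [-0.33999285  0.04146554  0.03062722]
```

View pics/w1.png

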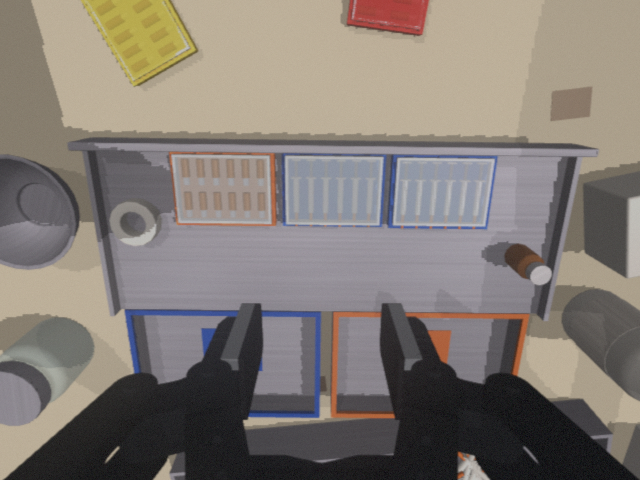

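The wrist view shows the ampoules at (222,190), the middle syringes at (333,190) and the left syringes at (442,192). The tape is at (135,224) and the vial at (525,260). The blue tray rim spans (128–321, 311–417) and the orange rim (332–527, 313–417).

```bash
python3 - <<'E'
from h import *
import pickle
t,q=pickle.load(open("w1.pkl","rb"));C=cam("wrist",dict(tool_pos=t,tcp_rot=q))
p=cv2.imread("pics/w1.png");d=np.load("w1.npy")
v,u=np.mgrid[0:480,0:640];P=pts(C,np.c_[u.ravel(),v.ravel()],d.ravel()).reshape(480,640,3)
fx=[];bx=[]
for c in list(range(150,320,3))+list(range(335,500,3)):
    z=P[235:325,c]; k=np.where(abs(z[:,2]-40)<4)[0]; fx.append(z[k.max(),:2])
fx=np.array(fx);b=np.polyfit(fx[:,1],fx[:,0],1);res=fx[:,0]-np.polyval(b,fx[:,1])
k=abs(res)<4;b=np.polyfit(fx[k,1],fx[k,0],1);print("deck z",np.median(P[245:290,200:450,2]),"far edge x=%.1f %+.4f*y yaw %.2f res %.2f n%d"%(b[1],b[0],-np.degrees(np.arctan(b[0])),np.std(res[k]),k.sum()))
yaw=-np.arctan(b[0]);ex=np.array([np.cos(yaw),np.sin(yaw)]);ey=np.array([-ex[1],ex[0]])
# end lips along a row between: deck span
row=P[250]; k=np.where(abs(row[:,2]-40)<3)[0]; print("deck cols",k.min(),k.max(),row[k.min()],row[k.max()])
# scan rows 300 for ends
for n,col,box,z in(("amp","orange",(160,145,285,235),50),("mid","blue",(278,145,386,235),50),("left","blue",(387,145,505,235),50),("btray","blue",(120,305,328,420),32),("otray","orange",(326,305,530,420),32)):
    x0,y0,x1,y1=box;m=np.zeros((480,640),np.uint8);m[y0:y1,x0:x1]=mask(p,col)[y0:y1,x0:x1]
    ys,xs=np.where(m);X=onz(C,np.c_[xs,ys],z)[:,:2]
    if "tray" in n: 
        zz=P[ys,xs,2]; 
    rc=cv2.minAreaRect(X.astype(np.float32));c=np.array(rc[0])
    rel=c-np.array([b[1],0]); 
    print(n,"c",np.round(c,1),"size",np.round(rc[1],1),"ang",round(rc[2],2),"z mask med",np.round(np.median(P[ys,xs,2]),1),"s=",np.round([rel@ex,rel@ey],1))
    if "tray" not in n:
        cu,cv_=int(xs.mean()),int(ys.mean());zz=P[cv_-25:cv_+25,cu-38:cu+38,2].ravel()
        print("  lid z pct",np.round(np.percentile(zz,[5,25,50,75,90,97]),1), "border", np.round(np.percentile(P[y0:y1,x0:x1,2][mask(p,col)[y0:y1,x0:x1]>0],[10,50,90]),1))
E
python3 - <<'E'
import cv2
p=cv2.imread("pics/w1.png")[140:245,80:510];cv2.imwrite("pics/w1c.png",cv2.resize(p,(800,195),interpolation=cv2.INTER_CUBIC))
E
```

```text
deck z 41.08207642585296 far edge x=600.4 +0.1252*y yaw -7.14 res 0.48 n98
deck cols 61 611 [ 519.4404301  -211.76809812   38.17572324] [570.73368493 253.61001382  42.56474174]
amp c [480.9 -60.2] size [80.4 57.9] ang 82.73 z mask med 50.9 s= [-111.1  -74.6]
  lid z pct [41.1 54.1 54.9 55.5 55.9 56.4] border [48.9 50.9 52. ]
mid c [491.4  25.2] size [79.  57.1] ang 82.4 z mask med 51.1 s= [-111.3   11.5]
  lid z pct [41.6 53.4 56.4 57.2 57.7 58.2] border [50.4 51.1 51.9]
left c [502.8 109.3] size [79.8 58.1] ang 83.04 z mask med 51.0 s= [-110.5   96.3]
  lid z pct [41.6 52.7 53.5 54.  54.6 55. ] border [50.1 51.  51.9]
btray c [655.5 -94.9] size [179.5 119.6] ang 82.68 z mask med 33.0 s= [ 66.4 -87.3]
otray c [679.4  95.4] size [180.7 120.4] ang 82.8 z mask med 33.0 s= [ 66.5 104.5]
```

View pics/w1c.png

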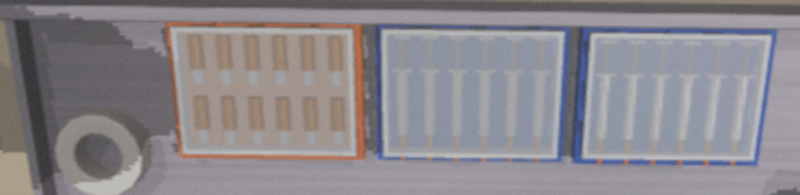

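The crop confirms that the amber-filled cassette at the left of the crop, about (262,92), is the ampoules. The two blue ones at (470,92) and (678,95) hold syringes. The red and yellow look-alikes lie off the stand. Next I go over the middle blue cassette and get a second view for lid height.

```bash
python3 -m handwheel '[[0.0052,0.0023,0.022,0,0,0.65,0.04],[0.0052,0.0023,0.022,0,0,0,0.04],[0.0052,0.0023,0.022,0,0,0,0.04],[0.005,0.0023,0.022,0,0,0,0.04],[0,0,0.012,0,0,0,0.04],[0,0,0,0,0,0,0.04],[0,0,0,0,0,0,0.04]]'
cat > lids.py <<'E'
from h import *
import pickle
t,q=pickle.load(open("w1.pkl","rb"));C1=cam("wrist",dict(tool_pos=t,tcp_rot=q));p1=cv2.imread("pics/w1.png")
s=r.sense();p2,d=r.snapshot("wrist");C2=cam("wrist",s);cv2.imwrite("pics/w2.png",p2)
print(s["time"],s["tool_pos"],s["tcp_rot"],s["ft_force"],s["finger_gap"])
ex=np.array([.9921,-.1253]);ey=np.array([.1253,.9921])
def S(p): p=np.asarray(p)-[600.4,0]; return np.array([p@ex,p@ey])
print("tool s",S(s["tool_pos"][:2]))
E
cat >> lids.py <<'E'
b=p2[:,:,:]
cv2.imwrite("pics/w2.png",p2)
v,u=np.mgrid[0:480,0:640];P=pts(C2,np.c_[u.ravel(),v.ravel()],d.ravel()).reshape(480,640,3)
for n,c in(("amp",(-111.1,-74.6)),("mid",(-111.3,11.5)),("left",(-110.5,96.3))):
    w=np.array([600.4,0])+c[0]*ex+c[1]*ey
    for k,(a,bb) in {"frame":(25.5,35.5),"edge":(28.6,38.6)}.items():
        g=np.array([[w[0]+i*ex[0]+j*ey[0],w[1]+i*ex[1]+j*ey[1],55] for i in(a,) for j in np.linspace(-bb,bb,30)]+[[w[0]+i*ex[0]+j*ey[0],w[1]+i*ex[1]+j*ey[1],55] for j in(-bb,bb) for i in np.linspace(-a,a,20)])
        uv=np.round(proj(C2,g)).astype(int);uv=uv[(uv[:,0]>=0)&(uv[:,0]<640)&(uv[:,1]>=0)&(uv[:,1]<480)]
        if len(uv): print(n,k,len(uv),np.round(np.percentile(P[uv[:,1],uv[:,0],2],[10,50,90]),1))
print("corners mid proj",np.round(proj(C2,[[*(np.array([600.4,0])+i*ex+j*ey),50] for i,j in((-141,-28.5),(-141,51.5),(-81,51.5),(-81,-28.5))])))
E
python3 lids.py
```

```text
time: 2.82
tool_pos: [479.6, 26.6, 150.3]
tcp_rot: [-180.0, -0.0, 172.9]
ft_force: [0.7, 0.1, 0.2]
finger_gap: 40.0
grip_force: 0.0
2.8167 [479.57898797  26.63202518 150.33342368] [-1.79992457e+02 -4.50110013e-02  1.72910787e+02] [0.66320975 0.11863867 0.20103172] 40.02781145192904
tool s [-123.20351879   11.28275938]
amp frame 70 [54.4 55.2 55.7]
amp edge 70 [40.5 41.3 51.3]
mid frame 70 [ 56.3  56.9 139.2]
mid edge 70 [ 40.5  49.9 141.6]
left frame 70 [50.7 52.9 54.5]
left edge 70 [40.4 41.5 51.6]
corners mid proj [[250. 214.]
 [394. 214.]
 [388. 310.]
 [255. 310.]]
```

View pics/w2.png

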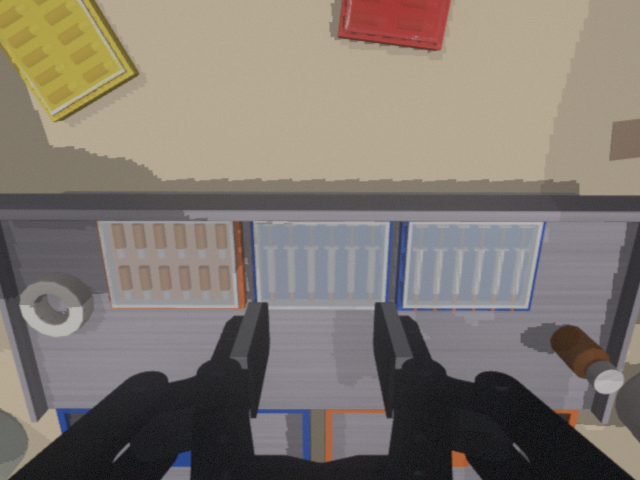

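The lid tops come out from two views at about z 54 (ampoules), 57 (middle) and 53 (left), less about 1 mm of depth bias. The fingers are at (250,340) and (392,340), straddling the middle blue cassette's columns. Descending to just above it.

```bash
python3 -m handwheel '[[0,0,0.024,0,0,0,0.04],[0,0,0.02,0,0,0,0.04],[0,0,0.016,0,0,0,0.04],[0,0,0.01,0,0,0,0.04],[0,0,0,0,0,0,0.04],[0,0,0,0,0,0,0.04]]'
python3 -m handwheel '[[0,0,0.0005,0,0,0,0.04],[0,0,0.0005,0,0,0,0.04],[0,0,0.0005,0,0,0,0.04],[0,0,0.0005,0,0,0,0.04],[0,0,0.0005,0,0,0,0.04],[0,0,0.0005,0,0,0,0.04]]'
python3 -m handwheel '[[0,0,0.0005,0,0,0,0.04],[0,0,0.0005,0,0,0,0.04],[0,0,0.0005,0,0,0,0.04]]'
```

```text
time: 3.37
tool_pos: [480.4, 26.5, 81.2]
tcp_rot: [180.0, 0.0, 172.9]
ft_force: [-0.6, -0.2, 0.6]
finger_gap: 39.9
grip_force: 0.0
time: 3.87
tool_pos: [479.8, 26.6, 77.5]
tcp_rot: [180.0, 0.0, 172.9]
ft_force: [0.2, 0.3, -0.6]
finger_gap: 40.1
grip_force: 0.0
time: 4.12
tool_pos: [479.6, 26.6, 75.7]
tcp_rot: [180.0, -0.0, 172.9]
ft_force: [0.5, 0.9, -0.1]
finger_gap: 40.2
grip_force: 0.0
```

```bash
cat > ok.py <<'E'
# guard: exit 1 if vertical force exceeds the limit (argv1)
import sys
from bench import r
s=r.sense();f=s["ft_force"];print("z %.1f f %s"%(s["tool_pos"][2],f.round(1)));sys.exit(abs(f[2])>float(sys.argv[1]))
E
python3 -m handwheel '[[0,0,0.0005,0,0,0,0.04],[0,0,0.0005,0,0,0,0.04]]' >/dev/null && python3 ok.py 2 &&
python3 -m handwheel '[[0,0,0.0005,0,0,0,0.04],[0,0,0.0005,0,0,0,0.04]]' >/dev/null && python3 ok.py 2 &&
python3 -m handwheel '[[0,0,0.0005,0,0,0,0.04],[0,0,0.0005,0,0,0,0.04]]' >/dev/null && python3 ok.py 2 &&
python3 -m handwheel '[[0,0,0.0005,0,0,0,0.04],[0,0,0.0005,0,0,0,0.04]]' >/dev/null && python3 ok.py 2 &&
python3 -m handwheel '[[0,0,0.0005,0,0,0,0.04],[0,0,0.0005,0,0,0,0.04]]' >/dev/null && python3 ok.py 2 &&
python3 -m handwheel '[[0,0,0.0005,0,0,0,0.04],[0,0,0.0005,0,0,0,0.04]]' >/dev/null && python3 ok.py 2
```

```text
z 74.7 f [-0.3 -0.5 -0.1]False
```

```bash
sed -i 's/sys.exit(\(.*\))$/sys.exit(int(\1))/' ok.py
python3 -m handwheel '[[0,0,0.0005,0,0,0,0.04],[0,0,0.0005,0,0,0,0.04]]' >/dev/null && python3 ok.py 2 &&
python3 -m handwheel '[[0,0,0.0005,0,0,0,0.04],[0,0,0.0005,0,0,0,0.04]]' >/dev/null && python3 ok.py 2 &&
python3 -m handwheel '[[0,0,0.0005,0,0,0,0.04],[0,0,0.0005,0,0,0,0.04]]' >/dev/null && python3 ok.py 2 &&
python3 -m handwheel '[[0,0,0.0005,0,0,0,0.04],[0,0,0.0005,0,0,0,0.04]]' >/dev/null && python3 ok.py 2 &&
python3 -m handwheel '[[0,0,0.0005,0,0,0,0.04],[0,0,0.0005,0,0,0,0.04]]' >/dev/null && python3 ok.py 2 &&
python3 -m handwheel '[[0,0,0.0005,0,0,0,0.04],[0,0,0.0005,0,0,0,0.04]]' >/dev/null && python3 ok.py 2
```

```text
z 73.7 f [-0.8 -0.2 -0.3]
z 73.5 f [-2.1  0.9  8.2]
```

```bash
python3 -m handwheel '[[0,0,-0.0003,0,0,0,0.04],[0,0,0,0,0,0,0.04]]' >/dev/null && python3 ok.py 9 && 
python3 -m handwheel '[[-0.002,0,0,0,0,0,0.04],[-0.003,0,0,0,0,0,0.04],[-0.005,0,0,0,0,0,0.04],[-0.005,0,0,0,0,0,0.04]]' && python3 ok.py 9
python3 - <<'E'
from h import *
s=r.sense();p,d=r.snapshot("wrist");C=cam("wrist",s);cv2.imwrite("pics/w3.png",p)
ex=np.array([.9921,-.1253]);ey=np.array([.1253,.9921])
m=mask(p,"blue");m[330:]=0;n,l,st,c=cv2.connectedComponentsWithStats(m)
for i in range(1,n):
    if st[i,4]>60:
        ys,xs=np.where(l==i);X=onz(C,np.c_[xs,ys],50)[:,:2]-[600.4,0];q=np.c_[X@ex,X@ey];print(st[i],q.min(0).round(1),q.max(0).round(1))
E
```

```text
z 73.5 f [-0.7 -1.   3.5]
time: 5.12
tool_pos: [495.0, 24.8, 73.5]
tcp_rot: [180.0, 0.0, 173.0]
ft_force: [-1.6, -0.1, 5.3]
finger_gap: 40.2
grip_force: 2.8
z 73.5 f [-1.6 -0.1  5.3]
[433 245  17  85 674] [-135.6   55.9] [-99.4  59.5]
[ 217  262  209   68 1845] [-128.6  -28.9] [-99.4  51.2]
```

```bash
python3 -m handwheel '[[-0.006,0,0,0,0,0,0.04],[-0.006,0,0,0,0,0,0.04],[-0.006,0,0,0,0,0,0.04],[-0.006,0,0,0,0,0,0.04],[-0.006,0,0,0,0,0,0.04]]' >/dev/null && python3 ok.py 10 &&
python3 -m handwheel '[[-0.006,0,0,0,0,0,0.04],[-0.006,0,0,0,0,0,0.04],[-0.006,0,0,0,0,0,0.04],[-0.006,0,0,0,0,0,0.04],[-0.006,0,0,0,0,0,0.04],[-0.006,0,0,0,0,0,0.04],[-0.003,0,0,0,0,0,0.04],[0,0,0,0,0,0,0.04]]'
cat > see.py <<'E'
# where the coloured base is: corners as min-area rect on the z=50 plane, stand coordinates
from h import *
import sys
ex=np.array([.9921,-.1253]);ey=np.array([.1253,.9921])
name,col,z=sys.argv[1],sys.argv[2],float(sys.argv[3])
s=r.sense();p,d=r.snapshot("wrist");C=cam("wrist",s);cv2.imwrite(f"pics/{name}.png",p)
t=s["tool_pos"][:2]-[600.4,0];print("t %.1f tool s"%s["time"],np.round([t@ex,t@ey],1),"z %.1f yaw %.1f f"%(s["tool_pos"][2],s["tcp_rot"][2]),s["ft_force"].round(1))
m=mask(p,col);n,l,st,c=cv2.connectedComponentsWithStats(cv2.dilate(m,np.ones((3,3),np.uint8)))
for i in range(1,n):
    if st[i,4]>150:
        ys,xs=np.where((l==i)&(m>0));X=onz(C,np.c_[xs,ys],z)[:,:2]-[600.4,0];q=np.c_[X@ex,X@ey].astype(np.float32)
        rc=cv2.minAreaRect(q);print(st[i],"rect c",np.round(rc[0],1),np.round(rc[1],1),round(rc[2],1),"min",q.min(0).round(1),"max",q.max(0).round(1))
E
python3 see.py w4 blue 50
```

```text
z 73.5 f [-2.   0.4  6.9]
time: 6.25
tool_pos: [564.1, 16.1, 73.6]
tcp_rot: [180.0, 0.1, 172.9]
ft_force: [2.9, -0.3, 4.8]
finger_gap: 40.0
grip_force: 2.3
t 6.2 tool s [-38.1  11.5] z 73.6 yaw 172.9 f [ 2.9 -0.3  4.8]
[ 445   20  195  186 3839] rect c [-111.8   84.3] [59.9 55.9] 0.1 min [-141.8   56.3] max [-81.8 112.2]
[480 199  27   7 186] rect c [-82.6  73.5] [1.5 8.9] 0.2 min [-83.4  69.1] max [-81.8  77.9]
[512 199  27   8 174] rect c [-82.5  85.1] [1.9 8.9] 0.2 min [-83.4  80.7] max [-81.5  89.6]
[544 199  28   8 207] rect c [-82.5  96.9] [1.9 8.9] 0.2 min [-83.4  92.4] max [-81.5 101.4]
[576 200  28   7 191] rect c [-82.3 108.6] [1.5 9. ] 0.2 min [-83.1 104.1] max [-81.6 113.1]
[608 200  28   7 191] rect c [-82.4 120.3] [1.5 9. ] 0.2 min [-83.2 115.8] max [-81.6 124.8]
[ 216  262  211   68 2517] rect c [-44.2  11.2] [28.4 80.1] 0.2 min [-58.5 -28.9] max [-29.9  51.2]
[   0  375  130   11 1184] rect c [ -4.6 -97.5] [54.7  3.9] 89.6 min [  -6.5 -124.9] max [ -2.5 -70.1]
[293 400  12  60 694] rect c [22.   1.4] [ 4.1 31.9] 89.4 min [ 6.1 -0.8] max [38.   3.5]
[111 441  21  23 186] rect c [ 35.  -79.5] [ 2.  14.7] 47.3 min [ 28.9 -84.3] max [ 40.6 -74.5]
[172 449  21  17 289] rect c [ 37.6 -52. ] [8.3 9. ] 0.2 min [ 33.5 -56.5] max [ 41.7 -47.5]
```

```bash
python3 -m handwheel '[[0,-0.003,0,0,0,0,0.04],[0,-0.006,0,0,0,0,0.04],[0,-0.006,0,0,0,0,0.04],[0,-0.006,0,0,0,0,0.04],[0,-0.006,0,0,0,0,0.04],[0,-0.006,0,0,0,0,0.04],[0,-0.006,0,0,0,0,0.04],[0,-0.006,0,0,0,0,0.04]]' >/dev/null && python3 ok.py 10 &&
python3 -m handwheel '[[0,-0.006,0,0,0,0,0.04],[0,-0.006,0,0,0,0,0.04],[0,-0.006,0,0,0,0,0.04],[0,-0.006,0,0,0,0,0.04],[0,-0.006,0,0,0,0,0.04],[0,-0.006,0,0,0,0,0.04],[0,-0.006,0,0,0,0,0.04],[0,-0.006,0,0,0,0,0.04]]' >/dev/null && python3 ok.py 10 &&
python3 -m handwheel '[[0,-0.006,0,0,0,0,0.04],[0,-0.006,0,0,0,0,0.04],[0,-0.006,0,0,0,0,0.04],[0,-0.006,0,0,0,0,0.04],[0,-0.006,0,0,0,0,0.04],[0,-0.006,0,0,0,0,0.04],[0,-0.006,0,0,0,0,0.04],[0,-0.004,0,0,0,0,0.04]]' >/dev/null && python3 ok.py 10
python3 see.py w5 blue 50 | grep -E 'tool|\[ *2[0-9][0-9]  26'; ls pics
```

```text
z 73.5 f [-0.1  1.6  6. ]
z 73.5 f [-0.4  1.2  6.6]
z 73.5 f [0.8 1.9 7.5]
t 8.3 tool s [ -38.6 -127.8] z 73.5 yaw 172.9 f [0.8 1.9 7.5]
[ 216  265  211   65 2397] rect c [ -44.3 -128. ] [27.1 80. ] 0.1 min [ -57.9 -168. ] max [-30.8 -88. ]
scene0.png
top0.png
w1.png
w1c.png
w2.png
w3.png
w4.png
w5.png
```

View pics/w5.png

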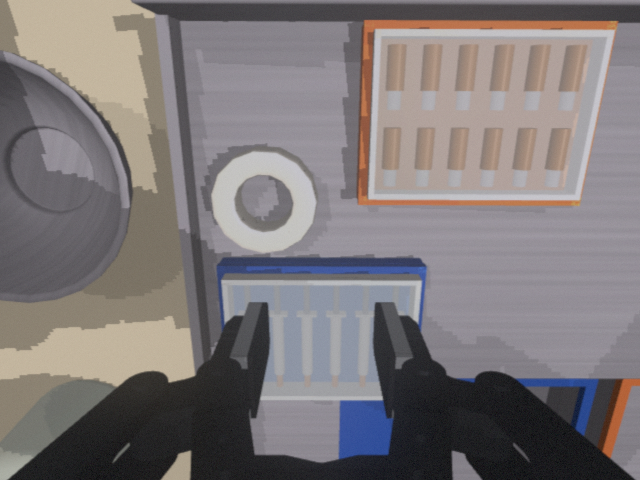

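The cassette is at (320,335), square to the stand and clear of the tape at (263,200). Next I slide it to the edge, then move the fingers behind it.

```bash
python3 -m handwheel '[[-0.005,0,0,0,0,0,0.04],[-0.006,0,0,0,0,0,0.04],[-0.006,0,0,0,0,0,0.04],[-0.006,0,0,0,0,0,0.04],[-0.003,0,0,0,0,0,0.04],[0,0,0,0,0,0,0.04]]' && python3 ok.py 10 &&
python3 -m handwheel '[[0,0,-0.002,0,0,0,0.04],[0,0,-0.01,0,0,0,0.04],[0.005,0,-0.016,0,0,0,0.04],[0.014,0,0,0,0,0,0.04],[0.014,0,0,0,0,0,0.04],[0,0,0,0,0,0,0.04],[0,0,0,0,0,0,0.04]]' && python3 see.py w6 blue 50 | grep -E 'tool|\[2[0-9][0-9]|\[ 2'
```

```text
time: 8.85
tool_pos: [572.4, -125.0, 73.5]
tcp_rot: [-180.0, 0.1, 173.0]
ft_force: [1.5, 0.4, 4.6]
finger_gap: 40.0
grip_force: 2.5
z 73.5 f [1.5 0.4 4.6]
time: 9.43
tool_pos: [538.5, -120.7, 101.2]
tcp_rot: [180.0, -0.0, 172.9]
ft_force: [-0.1, 0.8, -0.7]
finger_gap: 40.0
grip_force: 0.0
t 9.4 tool s [ -46.3 -127.5] z 101.2 yaw 172.9 f [-0.1  0.8 -0.7]
[ 267  302  109   15 1141] rect c [ -31.7 -127.7] [ 6.4 50.1] 0.2 min [ -34.8 -152.7] max [ -28.5 -102.7]
```

```bash
python3 -m handwheel '[[0.002,0,0.014,0,0,0,0.04],[0,0,0.014,0,0,0,0.04],[0,0,0.007,0,0,0,0.04],[0,0,0.004,0,0,0,0.04],[0,0,0,0,0,0,0.04],[0,0,0,0,0,0,0.04]]' && python3 ok.py 2 &&
python3 -m handwheel '[[-0.004,0,0,0,0,0,0.04],[-0.007,0,0,0,0,0,0.04],[-0.01,0,0,0,0,0,0.04],[-0.01,0,0,0,0,0,0.04],[-0.01,0,0,0,0,0,0.04],[-0.01,0,0,0,0,0,0.04],[-0.007,0,0,0,0,0,0.04],[0,0,0,0,0,0,0.04]]' && python3 see.py w7 blue 14
```

```text
time: 9.98
tool_pos: [537.3, -120.6, 62.2]
tcp_rot: [180.0, -0.0, 172.9]
ft_force: [-0.5, 0.2, 0.4]
finger_gap: 39.6
grip_force: 0.0
z 62.2 f [-0.5  0.2  0.4]
time: 10.65
tool_pos: [596.6, -128.0, 62.9]
tcp_rot: [-180.0, 0.1, 173.0]
ft_force: [-0.2, -0.4, 0.5]
finger_gap: 40.4
grip_force: 0.0
t 10.7 tool s [  12.2 -127.5] z 62.9 yaw 173.0 f [-0.2 -0.4  0.5]
[  200   285   440   164 10005] rect c [ 60.8 -82. ] [ 93.6 202.2] 0.1 min [  13.9 -183.1] max [107.5  19.1]
[ 419  328   45   53 1551] rect c [ 50.4 -70.8] [28.4 19.9] 0.2 min [ 36.2 -80.8] max [ 64.6 -60.8]
[340 396  46  15 672] rect c [  79.4 -106.4] [ 7.5 22. ] 0.2 min [  75.6 -117.4] max [ 83.1 -95.4]
```

View pics/w7.png

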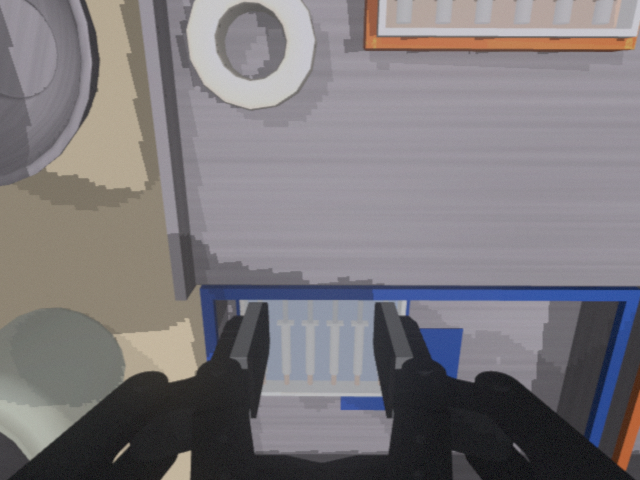

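The first blue cassette lies flat and upright in the blue tray at (320,345), near the right wall. Next I lift, measure it, and go to the left blue cassette.

```bash
python3 -m handwheel '[[0,0,-0.025,0,0,0,0.04],[0,0,-0.025,0,0,0,0.04],[0,0,-0.02,0,0,0,0.04],[0.02,0,0,0,0,0,0.04],[0.02,0,0,0,0,0,0.04],[0,0,0,0,0,0,0.04]]' >/dev/null
cat > tray.py <<'E'
# lid frame & base in tray via depth: heights above tray floor
from h import *
import sys
ex=np.array([.9921,-.1253]);ey=np.array([.1253,.9921])
s=r.sense();p,d=r.snapshot("wrist");C=cam("wrist",s);cv2.imwrite(f"pics/{sys.argv[1]}.png",p)
v,u=np.mgrid[0:480,0:640];P=pts(C,np.c_[u.ravel(),v.ravel()],d.ravel());ok=d.ravel()>0
q=np.c_[(P[:,:2]-[600.4,0])@ex,(P[:,:2]-[600.4,0])@ey,P[:,2]]
y0,y1=map(float,sys.argv[2:4])
k=ok&(q[:,0]>12)&(q[:,0]<121)&(q[:,1]>y0)&(q[:,1]<y1)&(q[:,2]>11)&(q[:,2]<60)
H,_,_=np.histogram2d(q[k,0],q[k,1],[np.arange(12,122,4),np.arange(y0,y1+1,4)])
print("x-range",np.percentile(q[k,0],[1,99]).round(1),"y-range",np.percentile(q[k,1],[1,99]).round(1),"z pct",np.percentile(q[k,2],[2,25,50,75,98]).round(1),k.sum())
m=k&(mask(p,sys.argv[4]).ravel()>0)&(q[:,2]<18)
print("base",q[m].min(0).round(1),q[m].max(0).round(1),cv2.minAreaRect(q[m,:2].astype(np.float32)))
E
python3 tray.py w8 -172 -2 blue
python3 -m handwheel '[[0.01,0.028,0,0,0,0,0.04],[0.012,0.028,0,0,0,0,0.04],[0.012,0.028,0,0,0,0,0.04],[0.012,0.028,0,0,0,0,0.04],[0.012,0.028,0,0,0,0,0.04],[0.012,0.028,0,0,0,0,0.04],[0.012,0.028,0.012,0,0,0,0.04],[0.0125,0.0278,0.012,0,0,0,0.04]]'
python3 -m handwheel '[[0,0,0.014,0,0,0,0.04],[0,0,0.012,0,0,0,0.04],[0,0,0.006,0,0,0,0.04],[0,0,0,0,0,0,0.04],[0,0,0,0,0,0,0.04]]' && python3 see.py w9 blue 50 | head -4
```

```text
x-range [ 17.8 120.9] y-range [-163.1   -2.2] z pct [19.5 20.7 21.2 21.7 32.7] 8110
base [  68.2 -166.3   14.7] [ 71.6 -88.5  16.5] ((69.3831787109375, -127.3964614868164), (77.76663208007812, 3.4511327743530273), 89.2655258178711)
time: 11.92
tool_pos: [489.5, 112.5, 109.0]
tcp_rot: [180.0, 0.2, 172.9]
ft_force: [0.4, 0.6, -0.4]
finger_gap: 40.1
grip_force: 0.0
time: 12.33
tool_pos: [488.8, 110.1, 75.9]
tcp_rot: [-180.0, -0.0, 172.9]
ft_force: [0.3, -0.8, -0.1]
finger_gap: 40.2
grip_force: 0.0
t 12.3 tool s [-124.5   95.3] z 75.9 yaw 172.9 f [ 0.3 -0.8 -0.1]
[223 287   9  35 214] rect c [-125.9   57.2] [14.4  1.7] 0.1 min [-133.1   56.3] max [-118.7   58. ]
[417 288  10  46 289] rect c [-123.   135.4] [19.6  1.8] 0.1 min [-132.8  134.6] max [-113.2  136.3]
```

```bash
python3 -m handwheel '[[-0.0015,0.0008,0,0,0,0,0.04],[0,0,0.001,0,0,0,0.04],[0,0,0.001,0,0,0,0.04],[0,0,0.0005,0,0,0,0.04],[0,0,0.0005,0,0,0,0.04],[0,0,0.0005,0,0,0,0.04]]' >/dev/null && python3 ok.py 2 &&
python3 -m handwheel '[[0,0,0.0004,0,0,0,0.04],[0,0,0.0004,0,0,0,0.04]]' >/dev/null && python3 ok.py 2 &&
python3 -m handwheel '[[0,0,0.0004,0,0,0,0.04],[0,0,0.0004,0,0,0,0.04]]' >/dev/null && python3 ok.py 2 &&
python3 -m handwheel '[[0,0,0.0004,0,0,0,0.04],[0,0,0.0004,0,0,0,0.04]]' >/dev/null && python3 ok.py 2 &&
python3 -m handwheel '[[0,0,0.0004,0,0,0,0.04],[0,0,0.0004,0,0,0,0.04]]' >/dev/null && python3 ok.py 2 &&
python3 -m handwheel '[[0,0,0.0004,0,0,0,0.04],[0,0,0.0004,0,0,0,0.04]]' >/dev/null && python3 ok.py 2 &&
python3 -m handwheel '[[0,0,0.0004,0,0,0,0.04],[0,0,0.0004,0,0,0,0.04]]' >/dev/null && python3 ok.py 2 &&
python3 -m handwheel '[[0,0,0.0004,0,0,0,0.04],[0,0,0.0004,0,0,0,0.04]]' >/dev/null && python3 ok.py 2
```

```text
z 72.6 f [-0.4  0.4 -0.5]
z 71.7 f [ 0.6 -0.7 -0.3]
z 70.9 f [ 0.9 -0.5 -0.2]
z 70.2 f [ 0.1 -0.6  4.3]
```

```bash
python3 -m handwheel '[[-0.002,0,0,0,0,0,0.04],[-0.003,0,0,0,0,0,0.04],[-0.006,0,0,0,0,0,0.04],[-0.006,0,0,0,0,0,0.04],[-0.006,0,0,0,0,0,0.04],[-0.006,0,0,0,0,0,0.04],[-0.006,0,0,0,0,0,0.04]]' >/dev/null && python3 ok.py 10 &&
python3 -m handwheel '[[-0.006,0,0,0,0,0,0.04],[-0.006,0,0,0,0,0,0.04],[-0.006,0,0,0,0,0,0.04],[-0.006,0,0,0,0,0,0.04],[-0.006,0,0,0,0,0,0.04],[-0.006,0,0,0,0,0,0.04],[-0.006,0,0,0,0,0,0.04],[-0.006,0,0,0,0,0,0.04]]' >/dev/null && python3 ok.py 10
python3 see.py w10 blue 50 | grep -E 'tool|\[2[0-9][0-9]|\[ 2'
```

```text
z 70.2 f [-1.5  1.1  2. ]
z 70.2 f [-0.8 -0.4  1.2]
t 14.6 tool s [-39.7  97.1] z 70.2 yaw 173.0 f [-0.8 -0.4  1.2]
[ 208  211  226  125 3694] rect c [-56.2  96.6] [50.2 80.2] 0.2 min [-81.3  56.5] max [-30.9 136.7]
[   0  402   53   71 3067] rect c [ 22.4 -32.2] [21.7 42.8] 76.2 min [  2.9 -47.9] max [ 40.6 -21.2]
```

The cassette slipped about 23 mm under a press that had become too light, but it stayed square. I re-seat the fingers at the rear of the lid with a little more press.

```bash
python3 -m handwheel '[[0,0,-0.002,0,0,0,0.04],[0.004,0,-0.004,0,0,0,0.04],[0.01,-0.0005,0,0,0,0,0.04],[0.009,0,0,0,0,0,0.04],[0,0,0.002,0,0,0,0.04],[0,0,0.002,0,0,0,0.04],[0,0,0.001,0,0,0,0.04]]' >/dev/null && python3 ok.py 2 &&
python3 -m handwheel '[[0,0,0.0004,0,0,0,0.04],[0,0,0.0004,0,0,0,0.04]]' >/dev/null && python3 ok.py 3 &&
python3 -m handwheel '[[0,0,0.0004,0,0,0,0.04],[0,0,0,0,0,0,0.04]]' >/dev/null && python3 ok.py 4 &&
python3 -m handwheel '[[0,0,0.0003,0,0,0,0.04],[0,0,0,0,0,0,0.04]]' >/dev/null && python3 ok.py 4 &&
python3 -m handwheel '[[0,0,0.0003,0,0,0,0.04],[0,0,0,0,0,0,0.04]]' >/dev/null && python3 ok.py 4 &&
python3 -m handwheel '[[0,0,0.0003,0,0,0,0.04],[0,0,0,0,0,0,0.04]]' >/dev/null && python3 ok.py 4
```

```text
z 71.0 f [ 0.4  0.4 -0.3]
z 70.3 f [0.2 0.1 0.6]
z 70.2 f [0.1 0.6 2.4]
z 70.2 f [-0.7 -0.8  4.4]
```

```bash
python3 -m handwheel '[[0,0,0.0002,0,0,0,0.04],[0,0,0,0,0,0,0.04]]' >/dev/null && python3 ok.py 9 &&
python3 -m handwheel '[[-0.002,0,0,0,0,0,0.04],[-0.004,0,0,0,0,0,0.04],[-0.006,0,0,0,0,0,0.04],[-0.006,0,0,0,0,0,0.04],[-0.005,0,0,0,0,0,0.04],[0,0,0,0,0,0,0.04]]' >/dev/null && python3 ok.py 10
python3 see.py w11 blue 50 | grep -E 'tool|\[2[0-9][0-9]|\[ 2'
```

```text
z 70.2 f [-1.6  1.2  6.1]
z 70.2 f [ 1.6 -0.4  4.8]
t 16.4 tool s [-38.9  96.6] z 70.2 yaw 172.9 f [ 1.6 -0.4  4.8]
[ 216  272  214   65 2656] rect c [-43.8  96.9] [80.4 26.3] 88.9 min [-56.5  56.8] max [-29.8 136.9]
[   0  401   54   71 3129] rect c [ 22.7 -32.4] [22.1 43. ] 76.2 min [  3.2 -48.2] max [ 41.  -21.3]
```

```bash
python3 -m handwheel '[[0,-0.003,0,0,0,0,0.04],[0,-0.006,0,0,0,0,0.04],[0,-0.006,0,0,0,0,0.04],[0,-0.006,0,0,0,0,0.04],[0,-0.006,0,0,0,0,0.04],[0,-0.006,0,0,0,0,0.04],[0,-0.006,0,0,0,0,0.04],[0,-0.006,0,0,0,0,0.04]]' >/dev/null && python3 ok.py 10 &&
python3 -m handwheel '[[0,-0.006,0,0,0,0,0.04],[0,-0.006,0,0,0,0,0.04],[0,-0.006,0,0,0,0,0.04],[0,-0.006,0,0,0,0,0.04],[0,-0.006,0,0,0,0,0.04],[0,-0.006,0,0,0,0,0.04],[0,-0.006,0,0,0,0,0.04],[0,-0.006,0,0,0,0,0.04]]' >/dev/null && python3 ok.py 10
python3 see.py w12 blue 50 | grep -E 'tool|\[2[0-9][0-9]|\[ 2'
```

```text
z 70.1 f [1.1 2.5 6.1]
z 70.2 f [0.3 1.7 5.9]
t 17.8 tool s [-39.8   3.7] z 70.2 yaw 173.0 f [0.3 1.7 5.9]
[ 216  272  214   65 2644] rect c [-44.7   4. ] [80.4 26.2] 88.9 min [-57.4 -36.1] max [-30.8  44. ]
[165 449  28  24 486] rect c [ 34.3 -60.1] [11.2 13.4] 84.5 min [ 28.2 -66.3] max [ 40.4 -53.8]
```

```bash
python3 -m handwheel '[[0,-0.006,0,0,0,-0.4,0.04],[0,-0.006,0,0,0,-0.4,0.04],[0,-0.006,0,0,0,-0.4,0.04],[0,-0.006,0,0,0,0,0.04],[0,-0.006,0,0,0,0,0.04],[0,-0.006,0,0,0,0,0.04],[0,-0.006,0,0,0,0,0.04],[0,-0.006,0,0,0,0,0.04]]' >/dev/null && python3 ok.py 10 &&
python3 -m handwheel '[[0,0,0,0,0,0,0.04],[-0.005,0,0,0,0,0,0.04],[-0.006,0,0,0,0,0,0.04],[-0.006,0,0,0,0,0,0.04],[-0.004,0,0,0,0,0,0.04],[0,0,0,0,0,0,0.04]]' >/dev/null && python3 ok.py 10
python3 see.py w13 blue 50 | grep -E 'tool|\[2[0-9][0-9]|\[ 2'
```

```text
z 70.1 f [0.3 2.5 6.8]
z 70.2 f [1.6 0.  5.1]
t 19.0 tool s [-17.3 -44. ] z 70.2 yaw 174.1 f [1.6 0.  5.1]
[ 216  271  214   66 2618] rect c [-21.8 -43.9] [26.4 80.1] 0.7 min [-35.5 -84. ] max [-9.  -3.6]
[ 248  405   47   38 1622] rect c [ 36.5 -64.4] [18.9 19. ] 1.4 min [ 27.  -73.9] max [ 46.1 -55. ]
```

```bash
python3 -m handwheel '[[0,-0.0004,0,0,0,0.4,0.04],[0,0,0,0,0,0,0.04],[0,0,-0.002,0,0,0,0.04],[0,0,-0.01,0,0,0,0.04],[0.007,0,-0.016,0,0,0.8,0.04],[0.014,0,0,0,0,0,0.04],[0.014,0,0,0,0,0,0.04],[0,0,0,0,0,0,0.04]]' >/dev/null && python3 see.py w14 blue 50 | grep -E 'tool|\[2[0-9][0-9]|\[ 2'
python3 -m handwheel '[[0,0,0.014,0,0,0,0.04],[0,0,0.012,0,0,0,0.04],[0,0,0.006,0,0,0,0.04],[0,0,0.004,0,0,0,0.04],[0,0,0,0,0,0,0.04],[0,0,0,0,0,0,0.04]]' && python3 ok.py 2
```

```text
t 19.8 tool s [-55.5 -44.4] z 97.4 yaw 173.0 f [-0.6 -0.  -1. ]
[ 268  318  107   16 1011] rect c [-34.4 -44.6] [ 6.9 48.9] 0.2 min [-37.8 -69. ] max [-30.8 -20.1]
[ 250  429   52   29 1400] rect c [ 35.6 -67.8] [17.2 25.3] 0.2 min [ 27.  -80.4] max [ 44.2 -55.1]
time: 20.3
tool_pos: [541.9, -37.5, 61.2]
tcp_rot: [180.0, -0.1, 172.9]
ft_force: [0.5, -0.5, -0.0]
finger_gap: 40.3
grip_force: 0.0
z 61.2 f [ 0.5 -0.5 -0. ]
```

```bash
python3 -m handwheel '[[-0.004,0,0,0,0,0,0.04],[-0.008,0,0,0,0,0,0.04],[-0.01,0,0,0,0,0,0.04],[-0.01,0,0,0,0,0,0.04],[-0.01,0,0,0,0,0,0.04],[-0.01,0,0,0,0,0,0.04],[-0.01,0,0,0,0,0,0.04],[-0.004,0,0,0,0,0,0.04]]' && python3 -m handwheel '[[0,0,0,0,0,0,0.04],[0,0,-0.02,0,0,0,0.04],[0,0,-0.025,0,0,0,0.04],[0.02,0,-0.025,0,0,0,0.04],[0.02,0,0,0,0,0,0.04],[0,0,0,0,0,0,0.04]]' >/dev/null; python3 tray.py w15 -172 -2 blue
```

```text
time: 20.97
tool_pos: [609.8, -45.9, 62.4]
tcp_rot: [-180.0, 0.1, 172.9]
ft_force: [0.2, -0.1, -0.1]
finger_gap: 39.8
grip_force: 0.0
x-range [ 13.  120.9] y-range [-163.4   -6.9] z pct [18.8 20.9 21.7 32.9 44.5] 10761Traceback (most recent call last):
  File "tray.py", line 13, in <module>
    print("base",q[m].min(0).round(1),q[m].max(0).round(1),cv2.minAreaRect(q[m,:2].astype(np.float32)))
                 ~~~~~~~~^^^
    return umr_minimum(a, axis, None, out, keepdims, initial, where)
ValueError: zero-size array to reduction operation minimum which has no identity
```

View pics/w15.png

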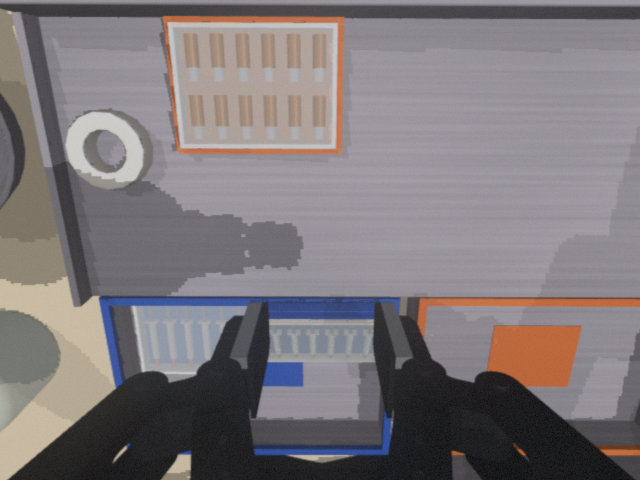

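The second blue cassette, at (325,335), seems still tilted with its rear on the near rim: a blue rear face shows at (320,310). I check its profile.

```bash
cat > prof.py <<'E'
from h import *
import sys
ex=np.array([.9921,-.1253]);ey=np.array([.1253,.9921])
s=r.sense();p,d=r.snapshot("wrist");C=cam("wrist",s);cv2.imwrite(f"pics/{sys.argv[1]}.png",p)
v,u=np.mgrid[0:480,0:640];P=pts(C,np.c_[u.ravel(),v.ravel()],d.ravel());ok=d.ravel()>0
q=np.c_[(P[:,:2]-[600.4,0])@ex,(P[:,:2]-[600.4,0])@ey,P[:,2]]
for y in map(float,sys.argv[2:]):
    print(y,[(int(x),round(float(np.median(q[k,2])),0)) for x in range(-12,122,6) for k in [ok&(abs(q[:,0]-x)<2)&(abs(q[:,1]-y)<3)] if k.sum()>2])
E
python3 prof.py w16 -75 -60 -45 -30 -15
```

```text
-75.0 [(-12, 41.0), (-6, 41.0), (0, 41.0), (6, 33.0), (12, 43.0), (18, 43.0), (24, 40.0), (30, 36.0), (36, 33.0), (42, 29.0), (48, 26.0), (54, 22.0), (60, 18.0), (72, 6.0), (78, 6.0), (84, 6.0), (90, 6.0), (96, 5.0), (102, 5.0), (108, 5.0), (114, 5.0), (120, 18.0)]
-60.0 [(-12, 41.0), (-6, 41.0), (0, 41.0), (6, 33.0), (12, 43.0), (18, 43.0), (24, 40.0), (30, 36.0), (36, 33.0), (42, 29.0), (48, 26.0), (54, 22.0), (60, 19.0), (72, 6.0), (78, 6.0), (84, 6.0), (90, 6.0), (96, 5.0), (102, 5.0), (108, 5.0), (114, 5.0), (120, 19.0)]
-45.0 [(-12, 41.0), (-6, 41.0), (0, 41.0), (6, 35.0), (12, 43.0), (18, 43.0), (24, 40.0), (30, 37.0), (36, 33.0), (42, 29.0), (48, 26.0), (54, 22.0), (60, 19.0), (72, 5.0), (78, 5.0), (84, 5.0), (90, 5.0), (96, 5.0), (102, 5.0), (108, 5.0), (114, 5.0), (120, 19.0)]
-30.0 [(-12, 41.0), (-6, 41.0), (0, 41.0), (6, 34.0), (12, 43.0), (18, 43.0), (24, 40.0), (30, 36.0), (36, 33.0), (42, 29.0), (48, 25.0), (54, 22.0), (60, 19.0), (72, 5.0), (78, 5.0), (84, 5.0), (90, 5.0), (96, 5.0), (102, 5.0), (108, 5.0), (114, 5.0), (120, 19.0)]
-15.0 [(-12, 41.0), (-6, 41.0), (0, 41.0), (6, 33.0), (12, 43.0), (18, 43.0), (24, 40.0), (30, 36.0), (36, 32.0), (42, 29.0), (48, 26.0), (54, 22.0), (60, 18.0), (72, 5.0), (78, 5.0), (84, 5.0), (90, 5.0), (96, 5.0), (102, 5.0), (108, 5.0), (114, 5.0), (120, 21.0)]
```

It leans at about 30° with its rear on the near rim (lid's high edge at sx≈18, z≈42), uniformly across its width. I touch the lid's high end gently and draw it forward a few mm so it drops in.

```bash
python3 -m handwheel '[[-0.018,0,0,0,0,0,0.04],[-0.02,0,0.01,0,0,0,0.04],[-0.018,0,0.02,0,0,0,0.04],[0,0,0.02,0,0,0,0.04],[0,0,0.01,0,0,0,0.04],[0,0,0.006,0,0,0,0.04],[0,0,0,0,0,0,0.04],[0,0,0,0,0,0,0.04]]' && python3 ok.py 2 &&
python3 -m handwheel '[[0,0,0.001,0,0,0,0.04],[0,0,0.0005,0,0,0,0.04],[0,0,0.0005,0,0,0,0.04]]' >/dev/null && python3 ok.py 2 &&
python3 -m handwheel '[[0,0,0.0005,0,0,0,0.04],[0,0,0.0005,0,0,0,0.04]]' >/dev/null && python3 ok.py 2 &&
python3 -m handwheel '[[0,0,0.0005,0,0,0,0.04],[0,0,0.0005,0,0,0,0.04]]' >/dev/null && python3 ok.py 2 &&
python3 -m handwheel '[[0,0,0.0005,0,0,0,0.04],[0,0,0.0005,0,0,0,0.04]]' >/dev/null && python3 ok.py 2 &&
python3 -m handwheel '[[0,0,0.0005,0,0,0,0.04],[0,0,0.0005,0,0,0,0.04]]' >/dev/null && python3 ok.py 2 &&
python3 -m handwheel '[[0,0,0.0005,0,0,0,0.04],[0,0,0.0005,0,0,0,0.04]]' >/dev/null && python3 ok.py 2 &&
python3 -m handwheel '[[0,0,0.0005,0,0,0,0.04],[0,0,0.0005,0,0,0,0.04]]' >/dev/null && python3 ok.py 2
```

```text
time: 22.23
tool_pos: [623.2, -47.5, 65.5]
tcp_rot: [180.0, -0.0, 173.0]
ft_force: [0.1, 0.7, 0.1]
finger_gap: 40.4
grip_force: 0.0
z 65.5 f [0.1 0.7 0.1]
z 64.8 f [-0.8  0.1  0.6]
z 63.1 f [-1.3  0.1  0.2]
z 61.6 f [-0.3  0.2  1.3]
z 60.4 f [0.3 0.4 0.2]
z 59.4 f [ 0.4 -0.   0.8]
z 58.4 f [-0.5 -0.1  0.6]
z 57.4 f [0.1 0.3 1.2]
```

```bash
python3 prof.py w17 -60 -45 -30
```

```text
-60.0 [(-12, 41.0), (-6, 41.0), (0, 41.0), (6, 33.0), (12, 117.0), (18, 44.0), (24, 40.0), (30, 36.0), (36, 33.0), (42, 29.0), (48, 25.0), (54, 22.0), (60, 18.0), (72, 6.0), (78, 5.0), (84, 6.0), (90, 5.0), (96, 5.0), (102, 5.0), (108, 5.0), (114, 5.0), (120, 9.0)]
-45.0 [(-12, 41.0), (-6, 41.0), (0, 41.0), (6, 33.0), (12, 43.0), (18, 117.0), (24, 40.0), (30, 36.0), (36, 33.0), (42, 29.0), (48, 26.0), (54, 22.0), (60, 18.0), (72, 5.0), (78, 5.0), (84, 5.0), (90, 5.0), (96, 5.0), (102, 5.0), (108, 5.0), (114, 5.0), (120, 11.0)]
-30.0 [(-12, 41.0), (-6, 41.0), (0, 41.0), (6, 33.0), (12, 118.0), (18, 113.0), (24, 40.0), (30, 36.0), (36, 33.0), (42, 29.0), (48, 26.0), (54, 22.0), (60, 18.0), (72, 5.0), (78, 5.0), (84, 5.0), (90, 5.0), (96, 5.0), (102, 5.0), (108, 5.0), (114, 5.0), (120, 8.0)]
```

```bash
python3 -m handwheel '[[0,0,0.0005,0,0,0,0.04],[0,0,0.0005,0,0,0,0.04]]' >/dev/null && python3 ok.py 2 &&
python3 -m handwheel '[[0,0,0.0005,0,0,0,0.04],[0,0,0.0005,0,0,0,0.04]]' >/dev/null && python3 ok.py 2 &&
python3 -m handwheel '[[0,0,0.0005,0,0,0,0.04],[0,0,0.0005,0,0,0,0.04]]' >/dev/null && python3 ok.py 2 &&
python3 -m handwheel '[[0,0,0.0005,0,0,0,0.04],[0,0,0.0005,0,0,0,0.04]]' >/dev/null && python3 ok.py 2 &&
python3 -m handwheel '[[0,0,0.0005,0,0,0,0.04],[0,0,0.0005,0,0,0,0.04]]' >/dev/null && python3 ok.py 2 &&
python3 -m handwheel '[[0,0,0.0005,0,0,0,0.04],[0,0,0.0005,0,0,0,0.04]]' >/dev/null && python3 ok.py 2
```

```text
z 57.0 f [-0.5 -0.3  4.7]
```

```bash
python3 -m handwheel '[[-0.001,0,0,0,0,0,0.04],[-0.002,0,0,0,0,0,0.04],[-0.003,0,0,0,0,0,0.04]]' >/dev/null && python3 ok.py 8 && python3 -m handwheel '[[-0.003,0,0,0,0,0,0.04],[-0.003,0,0,0,0,0,0.04],[-0.003,0,0,0,0,0,0.04]]' >/dev/null && python3 ok.py 8;  python3 prof.py w18 -60 -45 -30
```

```text
z 56.3 f [ 0.5  0.1 -0.8]
z 56.4 f [-0.9  0.  -0.9]
-60.0 [(-12, 41.0), (-6, 41.0), (0, 41.0), (6, 32.0), (12, 42.0), (18, 43.0), (24, 40.0), (30, 116.0), (36, 111.0), (42, 29.0), (48, 26.0), (54, 23.0), (60, 19.0), (72, 6.0), (78, 6.0), (84, 6.0), (90, 6.0), (96, 5.0), (102, 5.0), (108, 5.0), (114, 5.0), (120, 17.0)]
-45.0 [(-12, 41.0), (-6, 41.0), (0, 41.0), (6, 32.0), (12, 43.0), (18, 43.0), (24, 40.0), (30, 36.0), (36, 114.0), (42, 29.0), (48, 26.0), (54, 22.0), (60, 19.0), (72, 5.0), (78, 5.0), (84, 5.0), (90, 5.0), (96, 5.0), (102, 5.0), (108, 5.0), (114, 5.0), (120, 19.0)]
-30.0 [(-12, 41.0), (-6, 41.0), (0, 41.0), (6, 32.0), (12, 43.0), (18, 43.0), (24, 40.0), (30, 117.0), (36, 112.0), (42, 30.0), (48, 26.0), (54, 22.0), (60, 19.0), (72, 5.0), (78, 5.0), (84, 5.0), (90, 5.0), (96, 5.0), (102, 5.0), (108, 5.0), (114, 5.0), (120, 16.0)]
```

The drag moved along the horizontal and came off the slope. I touch again and draw along the slope instead.

```bash
python3 -m handwheel '[[0.005,0,0,0,0,0,0.04],[0.005,0,0,0,0,0,0.04],[0,0,0,0,0,0,0.04]]' >/dev/null && python3 ok.py 3 &&
python3 -m handwheel '[[0,0,0.0005,0,0,0,0.04],[0,0,0.0005,0,0,0,0.04]]' >/dev/null && python3 ok.py 3 &&
python3 -m handwheel '[[0,0,0.0005,0,0,0,0.04],[0,0,0.0005,0,0,0,0.04]]' >/dev/null && python3 ok.py 3 &&
python3 -m handwheel '[[0,0,0.0005,0,0,0,0.04],[0,0,0.0005,0,0,0,0.04]]' >/dev/null && python3 ok.py 3 &&
python3 -m handwheel '[[0,0,0.0005,0,0,0,0.04],[0,0,0.0005,0,0,0,0.04]]' >/dev/null && python3 ok.py 3 &&
python3 -m handwheel '[[0,0,0.0005,0,0,0,0.04],[0,0,0.0005,0,0,0,0.04]]' >/dev/null && python3 ok.py 3
```

```text
z 56.0 f [-0.8 -0.2 -0.1]
z 55.6 f [ 0.2 -0.2 -1. ]
z 54.5 f [-0.4 -0.6  0.7]
z 54.1 f [-0.8  0.8  5.2]
```

```bash
python3 -m handwheel '[[-0.002,0,0.0012,0,0,0,0.04],[-0.002,0,0.0012,0,0,0,0.04]]' >/dev/null && python3 ok.py 9 && python3 -m handwheel '[[-0.002,0,0.0012,0,0,0,0.04],[-0.002,0,0.0012,0,0,0,0.04]]' >/dev/null && python3 ok.py 9 && python3 -m handwheel '[[-0.002,0,0.0012,0,0,0,0.04],[-0.002,0,0.0012,0,0,0,0.04]]' >/dev/null && python3 ok.py 9;  python3 prof.py w19 -60 -45 -30
```

```text
z 52.0 f [-0.1 -0.1  0.2]
z 48.3 f [ 0.4  0.3 -0.1]
z 45.8 f [ 0.5 -0.2 -0.4]
-60.0 [(-12, 41.0), (-6, 41.0), (0, 41.0), (6, 32.0), (12, 33.0), (18, 18.0), (24, 18.0), (30, 106.0), (36, 19.0), (42, 18.0), (48, 18.0), (54, 18.0), (60, 18.0), (66, 18.0), (72, 15.0), (78, 6.0), (84, 6.0), (90, 5.0), (96, 5.0), (102, 5.0), (108, 5.0), (114, 5.0), (120, 10.0)]
-45.0 [(-12, 41.0), (-6, 41.0), (0, 41.0), (6, 31.0), (12, 33.0), (18, 18.0), (24, 18.0), (30, 18.0), (36, 104.0), (42, 18.0), (48, 18.0), (54, 18.0), (60, 18.0), (66, 18.0), (72, 15.0), (78, 5.0), (84, 5.0), (90, 5.0), (96, 5.0), (102, 5.0), (108, 5.0), (114, 5.0), (120, 13.0)]
-30.0 [(-12, 41.0), (-6, 41.0), (0, 41.0), (6, 31.0), (12, 33.0), (18, 18.0), (24, 18.0), (30, 106.0), (36, 101.0), (42, 18.0), (48, 18.0), (54, 18.0), (60, 18.0), (66, 18.0), (72, 15.0), (78, 5.0), (84, 5.0), (90, 5.0), (96, 5.0), (102, 5.0), (108, 5.0), (114, 5.0), (120, 10.0)]
```

It dropped flat: the lid is level at z≈17. Lifting and moving to the ampoules.

```bash
python3 -m handwheel '[[0,0,-0.02,0,0,0,0.04],[0,0,-0.03,0,0,0,0.04],[0,0,-0.025,0,0,0,0.04],[0.03,-0.006,0,0,0,0,0.04],[0.03,-0.006,0,0,0,0,0.04],[0.03,-0.006,0,0,0,0,0.04],[0.03,-0.006,0,0,0,0,0.04],[0,0,0,0,0,0,0.04]]' >/dev/null; python3 see.py w20 orange 50
```

```text
t 26.2 tool s [-80.6 -68.9] z 118.6 yaw 172.9 f [-1.3  0.4 -1.5]
[ 220  143  178  123 2667] rect c [-111.5  -74.9] [58.7 80.1] 0.2 min [-141. -115.] max [-82.1 -34.9]
[529 390 111   7 767] rect c [-5. 78.] [ 2.7 61.3] 0.2 min [-6.5 47.4] max [ -3.6 108.7]
[ 546  404   69   48 1867] rect c [19.3 77.4] [32.3 37.7] 0.2 min [ 3.1 58.5] max [35.3 96.3]
[450 449  10  31 233] rect c [46.7 10.9] [22.5  4.1] 5.8 min [35.6  7.8] max [57.9 12. ]
```

```bash
python3 -m handwheel '[[0.015,-0.003,0,0,0,0,0.04],[0.015,-0.003,0.008,0,0,0,0.04],[0.0124,0,0.014,0,0,0,0.04],[0,0,0.012,0,0,0,0.04],[0,0,0.006,0,0,0,0.04],[0,0,0.003,0,0,0,0.04],[0,0,0,0,0,0,0.04],[0,0,0,0,0,0,0.04]]' && python3 ok.py 2 &&
python3 -m handwheel '[[0,0,0.0005,0,0,0,0.04],[0,0,0.0005,0,0,0,0.04]]' >/dev/null && python3 ok.py 2 &&
python3 -m handwheel '[[0,0,0.0005,0,0,0,0.04],[0,0,0.0005,0,0,0,0.04]]' >/dev/null && python3 ok.py 2 &&
python3 -m handwheel '[[0,0,0.0004,0,0,0,0.04],[0,0,0.0004,0,0,0,0.04]]' >/dev/null && python3 ok.py 2 &&
python3 -m handwheel '[[0,0,0.0004,0,0,0,0.04],[0,0,0.0004,0,0,0,0.04]]' >/dev/null && python3 ok.py 2 &&
python3 -m handwheel '[[0,0,0.0004,0,0,0,0.04],[0,0,0.0004,0,0,0,0.04]]' >/dev/null && python3 ok.py 2 &&
python3 -m handwheel '[[0,0,0.0004,0,0,0,0.04],[0,0,0.0004,0,0,0,0.04]]' >/dev/null && python3 ok.py 2
```

```text
time: 26.93
tool_pos: [476.3, -59.6, 78.6]
tcp_rot: [180.0, 0.0, 173.0]
ft_force: [0.3, 0.4, 0.4]
finger_gap: 39.8
grip_force: 0.0
z 78.6 f [0.3 0.4 0.4]
z 77.9 f [0.7 0.  0.3]
z 76.6 f [-0.4 -0.   0.3]
z 75.6 f [ 0.4 -0.5 -0.1]
z 74.7 f [ 0.6 -0.8  0. ]
z 73.8 f [-0.6  0.3 -0.6]
z 73.0 f [-0.1  0.3  0.5]
```

```bash
python3 -m handwheel '[[0.0035,0,0,0,0,0,0.04],[0.0035,0,0,0,0,0,0.04],[0,0,0.0004,0,0,0,0.04]]' >/dev/null && python3 ok.py 2 &&
python3 -m handwheel '[[0,0,0.0004,0,0,0,0.04],[0,0,0.0004,0,0,0,0.04]]' >/dev/null && python3 ok.py 2 &&
python3 -m handwheel '[[0,0,0.0004,0,0,0,0.04],[0,0,0,0,0,0,0.04]]' >/dev/null && python3 ok.py 3 &&
python3 -m handwheel '[[0,0,0.0004,0,0,0,0.04],[0,0,0,0,0,0,0.04]]' >/dev/null && python3 ok.py 3.5 &&
python3 -m handwheel '[[0,0,0.0003,0,0,0,0.04],[0,0,0,0,0,0,0.04]]' >/dev/null && python3 ok.py 3.5 &&
python3 -m handwheel '[[0,0,0.0003,0,0,0,0.04],[0,0,0,0,0,0,0.04]]' >/dev/null && python3 ok.py 3.5 &&
python3 -m handwheel '[[0,0,0.0003,0,0,0,0.04],[0,0,0,0,0,0,0.04]]' >/dev/null && python3 ok.py 3.5 &&
python3 -m handwheel '[[0,0,0.0003,0,0,0,0.04],[0,0,0,0,0,0,0.04]]' >/dev/null && python3 ok.py 3.5
```

```text
z 72.5 f [-0.6 -0.5  1. ]
z 71.9 f [-0.2 -0.3  0.7]
z 71.7 f [-0.3  0.1  1.8]
z 71.6 f [-1.8  1.4  5.1]
```

```bash
python3 -m handwheel '[[-0.002,0,0.0001,0,0,0,0.04],[-0.004,0,0,0,0,0,0.04],[-0.006,0,0,0,0,0,0.04],[-0.006,0,0,0,0,0,0.04],[-0.004,0,0,0,0,0,0.04],[-0.003,0.003,0,0,0,0,0.04],[-0.003,0.006,0,0,0,0,0.04],[-0.003,0.006,0,0,0,0,0.04]]' >/dev/null && python3 ok.py 10
python3 -m handwheel '[[-0.003,0.006,0,0,0,0,0.04],[-0.003,0.006,0,0,0,0,0.04],[-0.003,0.006,0,0,0,0,0.04],[-0.003,0.006,0,0,0,0,0.04],[-0.003,0.006,0,0,0,0,0.04],[-0.003,0.006,0,0,0,0,0.04],[-0.003,0.006,0,0,0,0,0.04],[0,0,0,0,0,0,0.04]]' >/dev/null && python3 ok.py 10
python3 see.py w21 orange 50
```

```text
z 71.7 f [-1.  -1.1  5.3]
z 71.7 f [0.3 1.9 5.4]
t 30.0 tool s [-70.5 -16.7] z 71.7 yaw 173.0 f [0.3 1.9 5.4]
[ 216  261  214   75 4130] rect c [-76.7 -16.5] [80.2 31.2] 89.9 min [-92.2 -56.6] max [-61.   23.6]
[381 437  11  20 186] rect c [-3.2 12.1] [3.2 9.8] 87.4 min [-8.  10.5] max [ 1.7 13.9]
[586 437  54   6 299] rect c [ -7.5 112.7] [ 1.7 23.3] 0.2 min [ -8.4 101.1] max [ -6.6 124.4]
[512 443  19  21 174] rect c [ 0.3 73.5] [13.2  2. ] 43.2 min [-4.8 68.8] max [ 5.6 77.6]
```

```bash
python3 -m handwheel '[[-0.0015,0.003,0,0,0,0,0.04],[-0.0033,0.0062,0,0,0,0,0.04],[-0.0033,0.0062,0,0,0,0,0.04],[-0.0033,0.0062,0,0,0,0,0.04],[-0.0033,0.0062,0,0,0,0,0.04],[-0.0033,0.0062,0,0,0,0,0.04],[-0.0033,0.0062,0,0,0,0,0.04],[-0.0033,0.0062,0,0,0,0,0.04]]' >/dev/null && python3 ok.py 10 && python3 -m handwheel '[[-0.0033,0.0062,0,0,0,0,0.04],[-0.0033,0.0062,0,0,0,0,0.04],[-0.0033,0.0062,0,0,0,0,0.04],[-0.0033,0.0062,0,0,0,0,0.04],[-0.0033,0.0062,0,0,0,0,0.04],[-0.0033,0.0062,0,0,0,0,0.04],[-0.0033,0.0062,0,0,0,0,0.04],[-0.0033,0.0062,0,0,0,0,0.04]]' >/dev/null && python3 ok.py 10 && python3 -m handwheel '[[-0.0033,0.0062,0,0,0,0,0.04],[-0.0033,0.0062,0,0,0,0,0.04],[0,0,0,0,0,0,0.04]]' >/dev/null && python3 ok.py 10
python3 see.py w22 orange 50 | head -3
```

```text
z 71.7 f [-0.7 -2.1  6.7]
z 71.7 f [-1.4 -1.7  6.7]
z 71.7 f [1.6 0.8 5.1]
t 31.6 tool s [-13.4  91.6] z 71.7 yaw 173.0 f [1.6 0.8 5.1]
[ 529  190   66   65 1780] rect c [-52.4 175.7] [19.4 23.4] 60.0 min [-62.6 167.4] max [-38.9 189.2]
[ 148  261  404  137 7916] rect c [ -6.8 103.7] [162.1  58.2] 87.2 min [-35.1  22.1] max [ 26.3 183.5]
```

```bash
python3 -m handwheel '[[0,0,-0.002,0,0,0,0.04],[0,0,-0.01,0,0,0,0.04],[0.01,0,-0.016,0,0,0,0.04],[0.015,0,0,0,0,0,0.04],[0.015,0,0,0,0,0,0.04],[0,0,0,0,0,0,0.04],[0,0,0,0,0,0,0.04]]' && python3 see.py w23 orange 50 | head -4
python3 -m handwheel '[[0,0,0.014,0,0,0,0.04],[0,0,0.012,0,0,0,0.04],[0,0,0.008,0,0,0,0.04],[0,0,0.005,0,0,0,0.04],[0,0,0,0,0,0,0.04],[0,0,0,0,0,0,0.04]]' && python3 ok.py 2
```

```text
time: 32.28
tool_pos: [557.4, 96.7, 99.2]
tcp_rot: [-180.0, -0.0, 173.0]
ft_force: [0.5, -0.7, 0.1]
finger_gap: 40.2
grip_force: 0.0
t 32.3 tool s [-54.8  90.6] z 99.2 yaw 173.0 f [ 0.5 -0.7  0.1]
[486 275  50  39 847] rect c [-50.8 176.1] [14.3 21.1] 29.5 min [-58.4 167.2] max [-40.  188.3]
[ 268  317  107   17 1666] rect c [-32.8  90.4] [ 7.5 49.4] 0.2 min [-36.6  65.7] max [-28.9 115.1]
[445 372  35   9 268] rect c [ -4.3 160.1] [ 3.5 15.8] 0.2 min [ -6.1 152.2] max [ -2.5 168. ]
time: 32.83
tool_pos: [557.8, 96.9, 59.6]
tcp_rot: [-180.0, -0.1, 172.9]
ft_force: [-0.6, 0.1, 0.7]
finger_gap: 39.8
grip_force: 0.0
z 59.6 f [-0.6  0.1  0.7]
```

```bash
python3 -m handwheel '[[-0.004,0,-0.0005,0,0,0,0.04],[-0.008,0,0,0,0,0,0.04],[-0.012,0,0,0,0,0,0.04],[-0.012,0,0,0,0,0,0.04],[-0.012,0,0,0,0,0,0.04],[-0.012,0,0,0,0,0,0.04],[-0.01,0,0,0,0,0,0.04],[-0.004,0,0,0,0,0,0.04]]' && python3 -m handwheel '[[0,0,0,0,0,0,0.04],[0,0,-0.02,0,0,0,0.04],[0,0,-0.025,0,0,0,0.04],[0.02,0,-0.025,0,0,0,0.04],[0.02,0,0,0,0,0,0.04],[0,0,0,0,0,0,0.04]]' >/dev/null; python3 prof.py w24 60 90 120
```

```text
time: 33.5
tool_pos: [633.4, 87.5, 61.2]
tcp_rot: [180.0, 0.1, 172.9]
ft_force: [0.1, 0.7, 0.5]
finger_gap: 40.1
grip_force: 0.0
60.0 [(-12, 41.0), (-6, 41.0), (0, 41.0), (6, 33.0), (12, 33.0), (18, 18.0), (24, 19.0), (30, 19.0), (36, 19.0), (42, 19.0), (48, 19.0), (54, 19.0), (60, 19.0), (66, 19.0), (72, 19.0), (84, 5.0), (90, 5.0), (96, 5.0), (102, 5.0), (108, 5.0), (114, 5.0), (120, 19.0)]
90.0 [(-12, 41.0), (-6, 41.0), (0, 41.0), (6, 33.0), (12, 32.0), (18, 18.0), (24, 19.0), (30, 19.0), (36, 19.0), (42, 19.0), (48, 19.0), (54, 19.0), (60, 19.0), (66, 19.0), (72, 19.0), (84, 6.0), (90, 6.0), (96, 5.0), (102, 5.0), (108, 5.0), (114, 5.0), (120, 21.0)]
120.0 [(-12, 41.0), (-6, 41.0), (0, 41.0), (6, 33.0), (12, 33.0), (18, 16.0), (24, 19.0), (30, 19.0), (36, 19.0), (42, 19.0), (48, 19.0), (54, 19.0), (60, 19.0), (66, 19.0), (72, 19.0), (84, 6.0), (90, 6.0), (96, 5.0), (102, 5.0), (108, 5.0), (114, 5.0), (120, 20.0)]
```

The ampoules lie flat. Back off and take a final look.

```bash
python3 -m handwheel '[[0.025,-0.02,-0.025,0,0,0,0.04],[0.025,-0.02,-0.025,0,0,0,0.04],[0.025,-0.02,-0.025,0,0,0,0.04],[0.025,-0.02,-0.025,0,0,0,0.04],[0,0,0,0,0,0,0.04],[0,0,0,0,0,0,0.04]]'
python3 - <<'E'
from h import *
p,_=r.snapshot("scene");a=cv2.resize(p[150:390,160:560],(800,480),interpolation=cv2.INTER_CUBIC);cv2.imwrite("pics/end.png",a)
E
```

```text
time: 34.55
tool_pos: [483.3, 24.9, 232.6]
tcp_rot: [180.0, 0.3, 172.9]
ft_force: [-0.1, -0.2, 0.5]
finger_gap: 40.2
grip_force: 0.0
```

View pics/end.png

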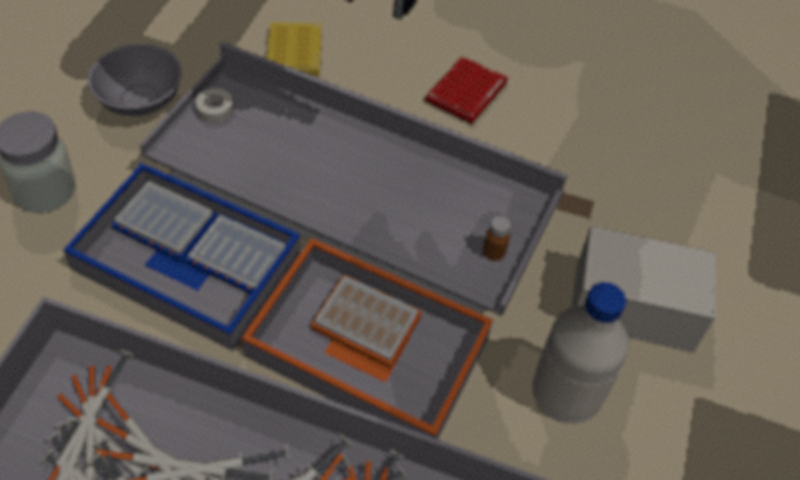

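Both blue cassettes lie flat side by side in the blue tray, at (163,217) and (240,250). The ampoules lie flat in the orange tray at (367,318). The tape and the vial still stand on the deck, and the arm is clear.

```bash
python3 -c "
from bench import r
print(r.hand_in())"
```

```text
the job is handed in; nothing more can be done
None
```

The job is handed in at about 35 s on the robot's clock: both syringe cassettes lie flat and upright in the blue tray, the ampoule cassette lies flat in the orange tray, and the final picture shows nothing else disturbed.

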